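# Core and close a casting mould, and hold it shut

## Task

Lay the loose steel core in the pocket of the mould half that is bolted to the bench and let go of it. Then fit the loose mould half over it on the two dowels (large hole on large dowel) and press it down against its spring pins until the two faces meet flush all over; finish while still holding it pressed shut, as it springs open if you let up. Do not shift the plug, the tray, the brush or the jar standing by.

Things in the scene. Friction and masses are not known exactly. Their poses are not given: they have to be found in the camera images.
- mould_base: Lower mould half, fixed to the bench: bare aluminium block 130 (x) x 84 (y) mm on a dark foot plate 164 x 84 x 6 mm. Its flat top (parting face) is 36 mm above the bench and has a pocket, two dowels and two spring pins. Origin: centre of the underside, at bench height; z up, x from the large dowel (x = -50 mm) to the small one (x = 50 mm), within 0.5 rad of world x
- mould_top: Upper mould half, loose, 0.5 kg, bare aluminium, 130 (x) x 84 (y) x 26 mm, face down, a dark grip bar on top. Pocket in its underside: 74 x 30 mm, 18 deep, clears the core. Origin: centre of the underside; z up, x from large hole (x = -50 mm) to small (50 mm), within 0.6 rad of world x at the start. Closed: origin 36 mm above mould_base's origin, axes parallel to mould_base's
- core: Steel core, loose, 0.15 kg, 62 mm long (x): block 26 (x) x 18 (y) x 24 (z) mm with a round stub 16 mm in diameter, 18 mm long, on each x end (axis 12 mm up). Stands on its block; either end may go either way in the pocket. Seated: its underside is 26 mm above the bench and its block stands 14 mm above the parting face. Origin: centre of the underside; z up
- pocket (a point): Centre of the floor of the open pocket in the parting face, 26 mm above the bench; the pocket is 66 (x) x 22 (y) mm, 10 mm deep; axes as mould_base, this point at its x = y = 0
- dowel_large (a point): Top of the 14 mm steel dowel of mould_base, 58 mm above the bench; it stands 22 mm above the parting face, the top 6 mm tapered
- dowel_small (a point): Top of the 9 mm steel dowel of mould_base, 58 mm above the bench; as tall as the large one, the top 6 mm tapered
- hole_large (a point): Centre of the 16 mm hole right through mould_top, at the level of its underside
- hole_small (a point): Centre of the 11 mm hole right through mould_top, at the level of its underside
- grip_bar (a point): On mould_top's grip bar, 48 mm above mould_top's underside, at its x = y = 0. The bar is 64 (along x) x 16 (y) mm and stands 34 mm high on the block, its top 60 mm above the underside
- pin0 (a joint): Brass spring pin, 10 mm diameter, at x = -40, y = 30 mm of mould_base; 0: out, 7 mm above the parting face; 0.007: level with the face. It pushes up with 4 N when out, 7 N when level
- pin1 (a joint): The second such spring pin, at x = 40, y = -30 mm of mould_base; both together push up with 8 N out and 14 N level, more than the upper half weighs: closing it takes about 10 N of push besides its weight, and up to 15 N with friction on the dowels
- plaster_plug: Grey rough plaster plug, 64 mm across, 66 mm high, a bystander. Origin: centre of its underside
- parts_tray: Black open tray 110 x 150 x 35 mm, a bystander. Origin: centre of its underside
- brush: Hand brush lying on the bench, a bystander. Origin on its underside
- flux_jar: Amber jar with a black cap, 56 mm across, 75 mm high, a bystander. Origin: centre of its underside

How it is judged:
On the way:
1. the core lies seated in the pocket of the lower half and has been let go, while the upper half is still off it (x of core in the frame of pocket between -0.004 and 0.004 m and y of core in the frame of pocket between -0.004 and 0.004 m and z of core in the frame of pocket between -0.002 and 0.002 m and angle between the x axis of core and the x axis of mould_base, either way round below 0.15 rad and angle between the z axis of core and the z axis of mould_base, either way round below 0.12 rad and contact force between core and the arm below 0.1 N and contact force between core and the fingers below 0.1 N and contact force between mould_top and mould_base below 0.1 N), for 0.2 s.
At the end, for the whole second after the job is handed in: Core in its pocket (4 mm sideways, 2 mm in height, 0.15 rad); holes within 2.5 mm of their dowels, halves parallel to 0.03 rad, gap under 1.8 mm; upper half still, pressed on the lower with over 8 N and touched by the robot with over 3 N, through the last second (x of core in the frame of pocket between -0.004 and 0.004 m and y of core in the frame of pocket between -0.004 and 0.004 m and z of core in the frame of pocket between -0.002 and 0.002 m and angle between the x axis of core and the x axis of mould_base, either way round below 0.15 rad and angle between the z axis of core and the z axis of mould_base, either way round below 0.12 rad and horizontal distance between hole_large and dowel_large below 0.0025 m and horizontal distance between hole_small and dowel_small below 0.0025 m and angle between the z axis of mould_top and the z axis of mould_base, either way round below 0.03 rad and z of mould_top in the frame of mould_base between 0.034 and 0.0378 m and (contact force between mould_top and the fingers above 3 N or contact force between mould_top and the arm above 3 N) and contact force between mould_top and mould_base above 8 N and linear speed of mould_top below 0.02 m/s); the arm keeps its last pose, push and grip.
It fails at once if the plaster plug is shifted by more than 30 mm (distance of plaster_plug from where it was at the start of the episode above 0.03 m).
It fails at once if the parts tray is shifted by more than 30 mm (distance of parts_tray from where it was at the start of the episode above 0.03 m).
It fails at once if the brush is shifted by more than 30 mm (distance of brush from where it was at the start of the episode above 0.03 m).
It fails at once if the flux jar is shifted by more than 30 mm (distance of flux_jar from where it was at the start of the episode above 0.03 m).
It also fails if it takes over 56 s, if anything falls off the work surface, if the arm or the gripper's body presses on something with over 40 N, if the wrist force passes 120 N, or if a joint passes its speed limit or range.

## Robot

A 6-joint arm with a two-finger parallel gripper is mounted at the origin on the work surface. World frame = base frame: x ahead of the robot, y to its left, z up, the work surface at z = 0. Lengths are in m, angles in rad, forces in N, time in s.
With the tool pointing down it reaches from about 0.275 to 0.825 m from the base axis. Payload 4.9 kg.
Tool frame: the origin (TCP) lies at the very end of the fingers, on their centre line; the grasp point (between the pads) lies 19 mm behind it; z points along the fingers, y is the line along which they close (so a half turn about z gives the same grasp; the last joint's range is limited). The gripper opens to 85 mm and grips with 20 to 120 N. Pads are 22 mm wide; open, the fingers measure 114 mm over their backs; the gripper's body (76 mm by 85 mm) begins 54 mm behind the grasp point. The pads swing forward as they close: fully open they stand 13 mm farther back than shut.
Start: joints at [1.127, 0.326, -0.193, 1.052, 0, 1.437], TCP at [0.168, 0.524, 0.231] pointing down, gripper open.
Joint ranges: [-2.65, 2.65], [-0.97, 1.79], [-1.3, 1.35], [-1.93, 2.1], [-1.47, 1.37], [-3.14, 3.14]. Speed limits (rad/s): [2.57, 2.57, 3.14, 3.14, 3.14, 3.14].

## Interface

Orientations are given as a 3x3 rotation matrix whose columns are the frame's x, y, z axes.
In Python, from bench import sensors, camera, ticket gives the robot as it stands.
- The arm moves only by the tool play_rows, never from a script. Its argument "targets" is a list of rows, each a list of 6 numbers: the shift along the tool's x, y, z in mm, then the turn, a rotation vector about the tool's x, y, z in rad. In form: [[dx, dy, dz, rx, ry, rz], ...]. A call has 1 to 5 rows; each row is the pose to reach, as a shift and turn from the pose commanded when the call began, along the tool's axes at that moment; what a row does not reach only later rows make up. A row lasts 1/12 s, in which the tool goes at most 41.7 mm and 7.16 degrees, less where a joint would pass 70% of its speed; a pose out of reach is approached as far as the arm can. A call with a gripper value outside its range is refused whole. "claw" is the opening, from 0 (shut) to 1 (fully open), set as the call begins (left out, the last holds). The fingers move at their own pace and stop on an object; "squeeze" is the grip in N (left out, the last holds). Time passes only in rows, so rows that repeat a pose let the fingers close. It gives the time, the measured TCP pose, the force, the opening and the grip force at its end, in the units of the state.
- sensors.get_obs(): the state, without advancing time (a new reading comes with each control period).
- camera(name): name is "scene" or "top" or "wrist"; returns a dict with "image" (420x560x3 uint8, blue, green, red), "range_z" (420x560 float32, m along the optical axis (not along the pixel's ray), 0 where there is no reading), "K" (3x3 intrinsics, pixels), "origin" and "attitude" of the camera in the world. Camera axes: x right, y up, looking along -z (the intrinsics and any distortion apply to the point x, -y, -z); pixel columns grow to the right and rows downward; lengths in m; the calibration is good to about 2 mm. The wrist camera is an equidistant fisheye: a pixel r from the principal point sees the ray r / f radians off the axis. A picture is of the moment at which its call begins.
- ticket.hand_in(): hands the job in; it is judged then, once.
The state is a dict: "clock": time; "joint_positions": joint angles; "joint_vel": joint speeds; "tau": joint torques, N m; "tcp_pos": TCP position; "orientation": TCP orientation; "ft_force": force on the tool from outside, world axes, zero at the start; "moment": the same for the moment, N m; "opening": finger opening in m; "grasp_force": force on a finger pad.
Only numpy, scipy, OpenCV 4.12 (cv2) and the standard library are available. Lean on these libraries where they do the work, as an engineer would, in place of code of your own. Each camera call takes 0.05 s, during which the arm holds its last target. There are 200 camera calls.

## Working session

There is one attempt and no reset: what is moved stays moved. The work goes in short steps, Python scripts to look and compute and a tool call to move; the robot and the scene stay as the last step left them, time stands still between calls to the robot, and variables do not carry over. Pictures are saved under pics/ and viewed, at most 10 in all, crops included, and the job is handed in when it is done.

Besides the shell and the picture viewer there is one more tool, called after ">>>" as name(argument=value, ...) on one line, values as JSON. play_rows: Moves the arm, as the interface text tells. Its arguments: {"type":"object","properties":{"targets":{"type":"array","items":{"type":"array","items":{"type":"number"}}},"claw":{"type":"number"},"squeeze":{"type":"number"}},"required":["targets"]}

```bash
ls && mkdir -p pics && python3 - <<'E'
from bench import sensors,camera
import cv2,numpy as np
o=sensors.get_obs();print({k:np.round(v,3).tolist() for k,v in o.items()})
for n in("scene","top"):
    c=camera(n);cv2.imwrite(f"pics/{n}0.png",c["image"]);np.savez(f"{n}0.npz",**c)
    print(n,c["K"].tolist(),np.round(c["origin"],4),np.round(c["attitude"],4).tolist(),[k for k in c])
E
```

```text
pics
{'clock': 0.0, 'joint_positions': [1.127, 0.327, -0.194, 1.052, 0.0, 1.437], 'joint_vel': [-0.0, -0.002, -0.001, -0.001, -0.001, 0.001], 'tau': [-0.001, -44.34, 26.244, 0.015, -0.0, -0.0], 'tcp_pos': [0.167, 0.523, 0.23], 'orientation': [[-0.952, 0.305, -0.001], [0.305, 0.952, -0.002], [0.0, -0.002, -1.0]], 'ft_force': [0.053, -0.545, -0.335], 'moment': [-0.004, -0.035, -0.078], 'grasp_force': 0.0, 'opening': 0.085}
scene [[508.44422196487585, 0.0, 274.91161726870234], [0.0, 508.44422196487585, 208.96552613278834], [0.0, 0.0, 1.0]] [1.2366 0.7878 0.7815] [[-0.7858, -0.3329, 0.5212], [0.6182, -0.4467, 0.6467], [0.0175, 0.8304, 0.5569]] ['image', 'range_z', 'K', 'origin', 'attitude']
top [[402.9799249431534, 0.0, 276.81038807983043], [0.0, 402.9799249431534, 208.2733377012434], [0.0, 0.0, 1.0]] [ 0.3581 -0.0084  1.1867] [[-0.0199, 0.9806, -0.1949], [-0.9996, -0.0233, -0.0152], [-0.0195, 0.1945, 0.9807]] ['image', 'range_z', 'K', 'origin', 'attitude']
```

View pics/top0.png

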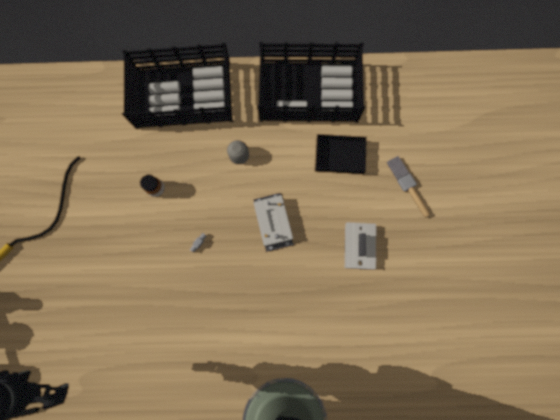

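View pics/scene0.png

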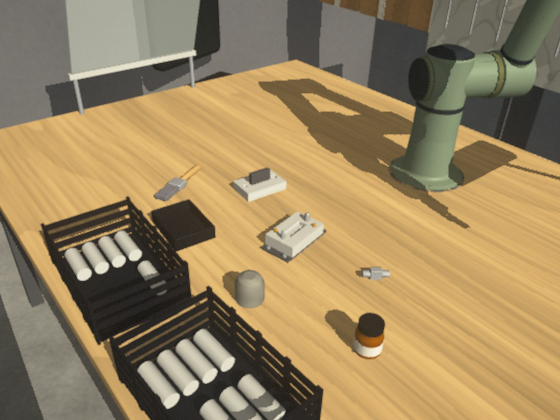

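The top view shows the core at (198,243), the base at (273,222) and the upper half at (361,245). Bystanders are the plug (238,152), tray (341,154), brush (408,185) and jar (150,184). The scene view agrees. Next I'll get coarse poses from the depth image.

```bash
cat > h.py <<'E'
import numpy as np,cv2
from bench import sensors,camera
F=np.diag([1.,-1,-1])
def rays(c,uv,fish=False):
    uv=np.asarray(uv,float).reshape(-1,2);K=c["K"]
    a=(uv-[K[0,2],K[1,2]])/[K[0,0],K[1,1]]
    if fish:
        t=np.linalg.norm(a,axis=1,keepdims=True)+1e-12
        d=np.hstack([a/t*np.sin(t),np.cos(t)])
    else: d=np.hstack([a,np.ones((len(a),1))])
    return d@F@c["attitude"].T
def plane(c,uv,z,fish=False):
    d=rays(c,uv,fish);return c["origin"]+d*((z-c["origin"][2])/d[:,2])[:,None]
def cloud(c,fish=False):
    h,w=c["range_z"].shape;v,u=np.mgrid[:h,:w]
    d=rays(c,np.c_[u.ravel(),v.ravel()],fish)
    zc=-(d@c["attitude"])[:,2]
    return (c["origin"]+d*(c["range_z"].ravel()/zc)[:,None]).reshape(h,w,3)
def project(c,P,fish=False):
    p=(np.asarray(P,float).reshape(-1,3)-c["origin"])@c["attitude"]@F;K=c["K"]
    if fish:
        r=np.linalg.norm(p[:,:2],axis=1,keepdims=True)+1e-12
        a=p[:,:2]/r*np.arctan2(r,p[:,2:])
    else:a=p[:,:2]/p[:,2:]
    return a*[K[0,0],K[1,1]]+[K[0,2],K[1,2]]
E
python3 - <<'E'
from h import *
c=dict(np.load("top0.npz"));P=cloud(c)
print("bench z",np.median(P[230:300,100:180,2]))
m=((P[...,2]>.008)&(P[...,2]<.2)).astype(np.uint8);m[:135]=0;m[330:]=0
n,l,s,_=cv2.connectedComponentsWithStats(m)
for i in range(1,n):
    if s[i,4]<40: continue
    q=P[l==i];r=cv2.minAreaRect((q[:,:2]*1000).astype(np.float32))
    print(s[i],np.round(r[0]),np.round(r[1]),round(r[2]),"zmax",q[:,2].max().round(3))
big=cv2.resize(c["image"][180:280,180:390],None,fx=3.8,fy=3.8,interpolation=cv2.INTER_CUBIC)
cv2.imwrite("pics/topcrop.png",big)
E
```

```text
bench z 0.0004878664572232072
[315 135  52  40 549] [ 753. -184.] [150. 112.] 85 zmax 0.04
[227 140  22  25 417] [762. 123.] [60. 63.] 32 zmax 0.071
[  0 156  81 105 595] [597. 698.] [ 85. 378.] 56 zmax 0.029
[386 156  44  61 695] [ 648. -386.] [199.  44.] 29 zmax 0.026
[139 174  25  23 412] [661. 377.] [53. 52.] 81 zmax 0.083
[ 253  195   39   56 1358] [551.  24.] [159.  84.] 13 zmax 0.06
[ 345  223   31   47 1342] [ 475. -228.] [ 85. 130.] 86 zmax 0.065
[190 233  16  20 132] [494. 244.] [19. 61.] 49 zmax 0.03
```

View pics/topcrop.png

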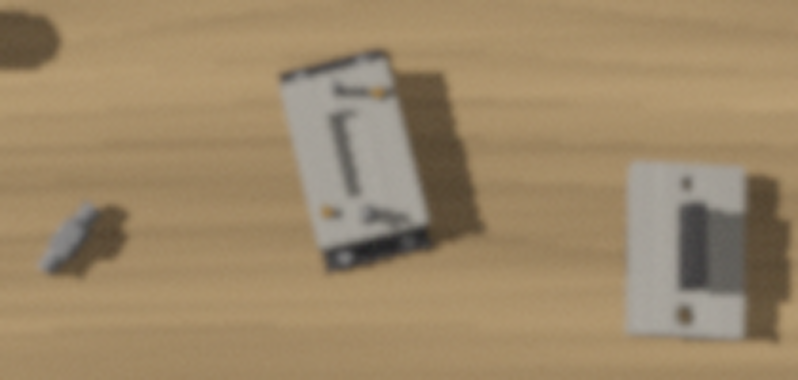

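The crop confirms the base yaw of about +13° with its large dowel nearest the robot, the upper half nearly aligned with world x, and the core at about -41°. Now I need the wrist camera's mounting.

```bash
python3 - <<'E'
from h import *
o=sensors.get_obs();c=camera("wrist");R=o["orientation"]
print(c["K"].tolist(),"cam in tool",R.T@(c["origin"]-o["tcp_pos"]),"\n",np.round(R.T@c["attitude"],3))
print("to core tool mm",R.T@(np.array([.494,.244,.20])-o["tcp_pos"])*1000)
cv2.imwrite("pics/w0.png",c["image"])
E
```

```text
[[325.19226210127806, 0.0, 278.23134824862717], [0.0, 325.19226210127806, 217.30489543731747], [0.0, 0.0, 1.0]] cam in tool [ 6.82935820e-02  1.22706635e-05 -1.42545310e-01] 
 [[-0.001  0.963  0.269]
 [ 1.     0.001  0.   ]
 [ 0.     0.269 -0.963]]
to core tool mm [-396.18716642 -166.39953249   30.7505086 ]
```

>>> play_rows(targets=[[-180, -75, 15, 0, 0, 0.2], [-180, -75, 15, 0, 0, 0.2], [-180, -75, 15, 0, 0, 0.2], [-180, -75, 15, 0, 0, 0.2], [-180, -75, 15, 0, 0, 0.2]])

```text
clock: 0.57
tcp_pos: [0.318, 0.3952, 0.2158]
orientation: [[-0.872, 0.489, 0.0], [0.489, 0.872, -0.001], [-0.001, -0.001, -1.0]]
ft_force: [0.5, 0.5, 0.2]
opening: 0.0853
grasp_force: 0.0
```

```bash
python3 - <<'E'
from h import *
o=sensors.get_obs();R=o["orientation"];print(o["tcp_pos"],o["clock"],np.degrees(np.arctan2(R[1,1],R[0,1])))
print("to core tool mm",R.T@(np.array([.494,.244,.20])-o["tcp_pos"])*1000)
E
```

```text
[0.31798825 0.39522398 0.21583089] 0.5667 60.70688378931199
to core tool mm [-227.48334157  -45.75512308   16.03881939]
```

>>> play_rows(targets=[[-200, -40, 15, 0, 0, 0.2], [-200, -40, 15, 0, 0, 0.2], [-200, -40, 15, 0, 0, 0.2], [-200, -40, 15, 0, 0, 0.2], [-200, -40, 15, 0, 0, 0.2]])

```text
clock: 0.98
tcp_pos: [0.4727, 0.2631, 0.201]
orientation: [[-0.758, 0.652, -0.0], [0.652, 0.758, -0.0], [-0.0, -0.0, -1.0]]
ft_force: [0.1, 0.8, 0.8]
opening: 0.0853
grasp_force: 0.0
```

```bash
cat > look.py <<'E'
from h import *
import sys
o=sensors.get_obs();R=o["orientation"];c=camera("wrist");np.savez(sys.argv[1]+".npz",**c)
print("tcp",o["tcp_pos"].round(4),o["clock"],"yaw",np.degrees(np.arctan2(R[1,1],R[0,1])).round(2),"tilt",R[:,2].round(4))
cv2.imwrite("pics/"+sys.argv[1]+".png",c["image"])
E
python3 look.py w1
python3 - <<'E'
from h import *
c=dict(np.load("w1.npz"));P=cloud(c,True)
print(P[::60,::80,2].round(3))
m=((P[...,2]>.006)&(P[...,2]<.04)&(np.hypot(P[...,0]-.494,P[...,1]-.244)<.06)).astype(np.uint8)
q=P[m>0];print(len(q),cv2.minAreaRect((q[:,:2]*1000).astype(np.float32)),q[:,2].max())
q=P[(m>0)&(P[...,2]>.0205)];print(len(q),cv2.minAreaRect((q[:,:2]*1000).astype(np.float32)),q.mean(0))
E
```

```text
tcp [0.4727 0.2631 0.201 ] 0.9833 yaw 49.29 tilt [-0.e+00 -2.e-04 -1.e+00]
[[ 0.001  0.    -0.    -0.    -0.001  0.001 -0.001]
 [-0.    -0.001 -0.     0.001  0.001  0.    -0.001]
 [ 0.    -0.     0.001  0.001 -0.     0.001  0.   ]
 [ 0.001 -0.001 -0.     0.    -0.     0.001 -0.001]
 [ 0.     0.    -0.    -0.001  0.    -0.001 -0.001]
 [-0.001  0.     0.245 -0.001  0.001  0.248 -0.001]
 [-0.     0.271  0.286  0.276  0.276  0.287  0.272]]
933 ((495.7669982910156, 242.5517120361328), (17.852689743041992, 61.914100646972656), 52.913875579833984) 0.025913592850098366
441 ((494.60150146484375, 243.43917846679688), (17.851795196533203, 57.80104064941406), 52.88868713378906) [0.49496595 0.24316152 0.02377288]
```

View pics/w1.png

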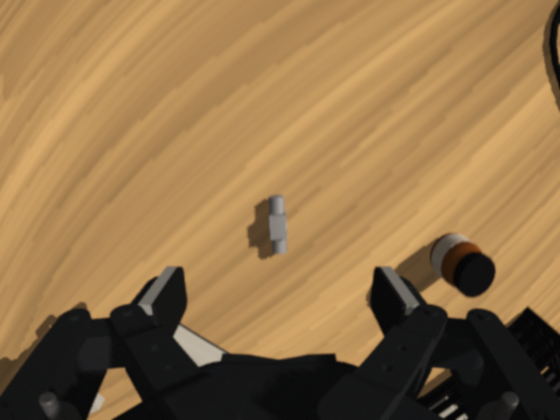

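The core is upright in the wrist view at (277,225), well clear between the fingers. I'll go over it and take a closer look.

>>> play_rows(targets=[[-30, -1, 40, 0, 0, -0.063], [-30, -1, 80, 0, 0, -0.063], [-30, -1, 110, 0, 0, -0.063], [-30, -1, 110, 0, 0, -0.063], [-30, -1, 110, 0, 0, -0.063]], claw=0.6)

```text
clock: 1.45
tcp_pos: [0.4913, 0.2441, 0.0898]
orientation: [[-0.798, 0.603, -0.005], [0.603, 0.798, -0.002], [0.003, -0.004, -1.0]]
ft_force: [0.3, 0.2, 0.8]
opening: 0.0516
grasp_force: 0.0
```

```bash
python3 look.py w2
cat > core.py <<'E'
from h import *
o=sensors.get_obs();R=o["orientation"]
c=dict(np.load("w2.npz"));P=cloud(c,True)
m=((P[...,2]>.005)&(P[...,2]<.032)&(np.hypot(P[...,0]-.495,P[...,1]-.243)<.04))
q=(P[m]-o["tcp_pos"])@R*1000
print(m.sum(),cv2.minAreaRect(q[:,:2].astype(np.float32)))
b=q[q[:,2]>0];t=P[m][:,2]>.021;bt=q[t];print("top",len(bt),np.percentile(bt,[2,98],axis=0).round(1).tolist(), "all",np.percentile(q,[.5,99.5],axis=0).round(1).tolist())
t=(P[m][:,2]>.021)&(abs(q[:,1]-np.median(q[:,1]))>8.05)
print("topz",np.percentile(P[m][:,2],[90,99]))
E
python3 core.py
```

```text
tcp [0.4913 0.2441 0.0898] 1.45 yaw 52.93 tilt [-0.0052 -0.0017 -1.    ]
2102 ((-3.6382694244384766, -0.3084545135498047), (62.370262145996094, 17.83683967590332), 0.12421344965696335)
top 989 [[-16.0, -9.1, 66.7], [9.4, 8.1, 70.3]] all [[-34.0, -9.2, 66.5], [27.4, 8.5, 83.9]]
topz [0.02440178 0.02515219]
```

>>> play_rows(targets=[[-3, 0, 40, 0, 0, 0], [-3, 0, 70, 0, 0, 0], [-3, 0, 76, 0, 0, 0], [-3, 0, 76, 0, 0, 0]])

```text
clock: 1.83
tcp_pos: [0.4953, 0.2433, 0.0157]
orientation: [[-0.798, 0.602, -0.001], [0.602, 0.798, -0.0], [0.001, -0.001, -1.0]]
ft_force: [-0.4, 0.2, 0.4]
opening: 0.0512
grasp_force: 0.0
```

```bash
python3 look.py w2 && python3 core.py
```

```text
tcp [0.4953 0.2433 0.0157] 1.8333 yaw 52.99 tilt [-1.1e-03 -3.0e-04 -1.0e+00]
5038 ((4.550241470336914, 0.5826339721679688), (60.99870300292969, 58.28424072265625), 49.599365234375)
top 2699 [[-11.5, -33.0, -14.4], [13.0, 30.6, -4.7]] all [[-29.8, -37.6, -14.8], [31.1, 35.2, 8.9]]
topz [0.02548729 0.03146406]
```

>>> play_rows(targets=[[0, 0, 3, 0, 0, 0], [0, 0, 3, 0, 0, 0], [0, 0, 3, 0, 0, 0], [0, 0, 3, 0, 0, 0], [0, 0, 3, 0, 0, 0]], claw=0, squeeze=50)

```text
clock: 2.3
tcp_pos: [0.4972, 0.2435, 0.0143]
orientation: [[-0.798, 0.603, 0.003], [0.603, 0.798, 0.001], [-0.002, 0.003, -1.0]]
ft_force: [-1.1, -0.3, 7.1]
opening: 0.0164
grasp_force: 50.3
```

>>> play_rows(targets=[[0, 0, 0, 0, 0, 0], [0, 0, -10, 0, 0, 0], [0, 0, -50, 0, 0, 0], [0, 0, -90, 0, 0, 0], [0, 0, -120, 0, 0, 0]])

```text
clock: 2.72
tcp_pos: [0.4962, 0.2431, 0.1359]
orientation: [[-0.798, 0.603, 0.002], [0.603, 0.798, 0.001], [-0.001, 0.002, -1.0]]
ft_force: [1.1, 0.7, -1.8]
opening: 0.0164
grasp_force: 49.5
```

```bash
python3 look.py w3 && python3 - <<'E'
from h import *
o=sensors.get_obs();R=o["orientation"]
for yy in (103,):pass
B=np.array([.551,.024]);print("base in tool",R.T@(np.r_[B,.2]-o["tcp_pos"])*1000)
E
```

```text
tcp [0.4962 0.2431 0.1359] 2.7167 yaw 52.94 tilt [ 1.8e-03  6.0e-04 -1.0e+00]
base in tool [-174.12113801 -144.33574555  -58.63945828]
```

View pics/w3.png

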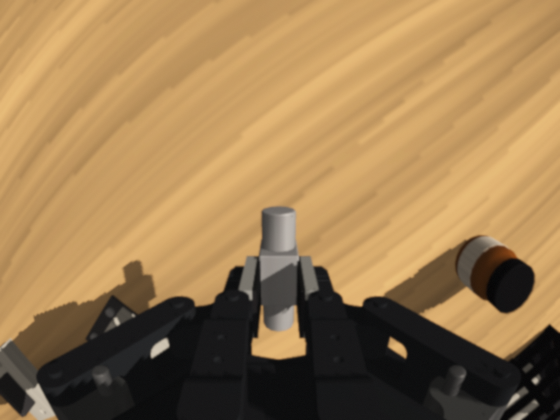

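The core is held squarely at (279,265) with both stubs free, along the tool's x axis. Next I'll measure it in the tool frame.

```bash
cat > held.py <<'E'
from h import *
import sys
c=dict(np.load(sys.argv[1]+".npz"));o=sensors.get_obs();P=cloud(c,True);R=o["orientation"]
q=(P-o["tcp_pos"])@R*1000
m=(abs(q[...,1])<7)&(abs(q[...,0])<45)&(q[...,2]>-20)&(q[...,2]<20)
Q=q[m];print(len(Q),np.percentile(Q[:,0],[.5,1,99,99.5]).round(1))
for a in range(-36,36,4):
    s=Q[(Q[:,0]>=a)&(Q[:,0]<a+4)&(abs(Q[:,1])<2)]
    if len(s):print(a,len(s),np.median(s[:,2]).round(2),end=" | ")
E
python3 held.py w3
```

```text
3362 [-27.6 -27.1  33.6  33.7]
-32 2 1.37 | -28 49 1.05 | -24 52 1.06 | -20 51 1.0 | -16 41 0.91 | -12 35 -3.86 | -8 64 -3.87 | -4 69 -4.07 | 0 71 -3.84 | 4 67 -4.1 | 8 74 -4.17 | 12 109 -3.75 | 16 76 0.9 | 20 75 0.75 | 24 77 0.61 | 28 79 0.68 | 32 91 3.91 |
```

```bash
python3 - <<'E'
from h import *
c=dict(np.load("w3.npz"));o=sensors.get_obs();P=cloud(c,True);R=o["orientation"]
q=(P-o["tcp_pos"])@R*1000
for lo,hi in((8.3,11),(11,14),(14,18),(-11,-8.3),(-14,-11)):
    m=(q[...,1]>lo)&(q[...,1]<hi)&(abs(q[...,0])<20)&(q[...,2]<40)
    Q=q[m];print(lo,len(Q),np.percentile(Q,[1,50,90,99],axis=0).round(1).tolist())
m=(abs(q[...,0])<8)&(abs(q[...,1])<12)&(q[...,2]>-12)&(q[...,2]<5);print(np.percentile(q[m][:,1],[1,10,90,99]).round(1))
big=cv2.resize(c["image"][190:350,180:380],None,fx=4,fy=3.7,interpolation=cv2.INTER_CUBIC);cv2.imwrite("pics/w3c.png",cv2.convertScaleAbs(big,alpha=1.6))
E
```

```text
8.3 1115 [[12.2, 8.3, -90.4], [18.3, 9.6, -64.5], [19.1, 10.7, -17.1], [19.8, 11.0, 0.3]]
11 1115 [[8.7, 11.0, -88.3], [18.3, 12.5, -67.2], [19.2, 13.7, -23.0], [19.8, 14.0, -3.1]]
14 1422 [[8.5, 14.0, -85.4], [18.3, 15.9, -65.6], [19.1, 17.4, -17.1], [19.7, 18.0, -3.0]]
-11 1252 [[-17.8, -11.0, -94.5], [12.7, -9.8, -75.9], [18.1, -8.6, -3.1], [19.8, -8.3, 6.0]]
-14 1867 [[-8.4, -14.0, -85.3], [13.2, -12.3, -42.0], [19.1, -11.2, -12.4], [19.7, -11.0, 2.2]]
[-11.2 -10.1   3.9   5.3]
```

View pics/w3c.png

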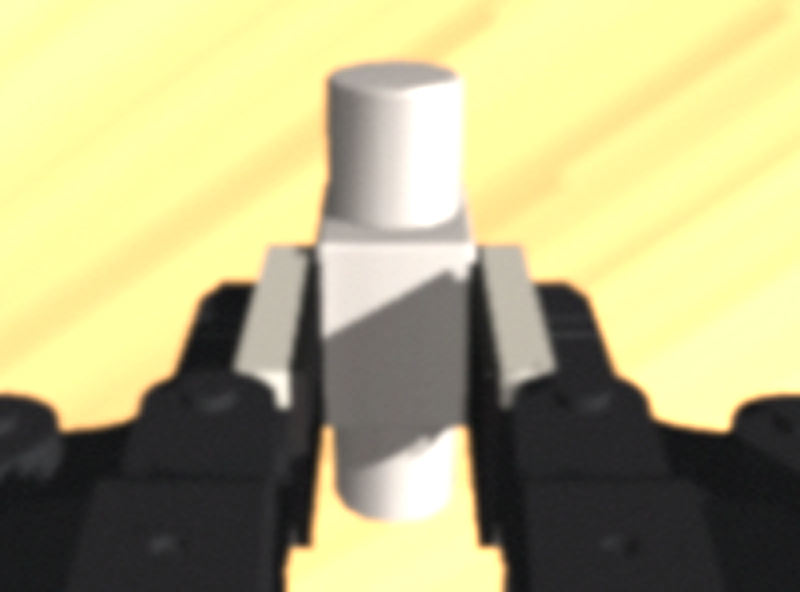

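The pads hold the block's flanks evenly. The earlier reading mixed states from different moments, so I'll redo it with fixed camera-to-tool geometry, in a fresh settled frame.

```bash
cat >> h.py <<'E'
s_,c_=.269,.963
CT=dict(origin=np.array([.0683,0,-.1425]),attitude=np.array([[0,c_,s_],[1,0,0],[0,s_,-c_]]))
def toolcloud(c): return cloud({**c,**CT},True)*1000
E
cat > held.py <<'E'
from h import *
import sys
c=dict(np.load(sys.argv[1]+".npz"));q=toolcloud(c)
m=(abs(q[...,1])<7)&(abs(q[...,0])<45)&(q[...,2]>-25)&(q[...,2]<20)
Q=q[m];print(len(Q),np.percentile(Q[:,0],[.5,1,99,99.5]).round(1))
for a in range(-36,36,4):
    s=Q[(Q[:,0]>=a)&(Q[:,0]<a+4)&(abs(Q[:,1])<2)]
    if len(s):print(a,len(s),np.median(s[:,2]).round(2),end=" | ")
print()
E
python3 held.py w3; python3 look.py w4; python3 held.py w4
python3 - <<'E'
from h import *
for n in("w3","w4"):
    c=dict(np.load(n+".npz"));print(c["origin"])
o=sensors.get_obs();R=o["orientation"];print(o["tcp_pos"],R.T@(c["origin"]-o["tcp_pos"]))
E
```

```text
3671 [-29.5 -29.1  31.7  31.7]
-32 24 -5.27 | -28 55 -5.26 | -24 51 -5.29 | -20 56 -5.13 | -16 20 -5.33 | -12 62 -9.47 | -8 67 -9.63 | -4 71 -9.52 | 0 65 -9.66 | 4 74 -9.58 | 8 73 -9.67 | 12 110 -6.86 | 16 73 -5.25 | 20 78 -5.22 | 24 77 -5.42 | 28 136 -4.33 | 32 1 -5.62 | 
tcp [0.4996 0.2443 0.1416] 2.7667 yaw 52.96 tilt [ 0.0102  0.0034 -0.9999]
3655 [-29.7 -29.2  31.7  31.8]
-32 28 -5.12 | -28 49 -5.11 | -24 56 -5.34 | -20 53 -5.3 | -16 23 -5.62 | -12 61 -9.32 | -8 64 -9.49 | -4 70 -9.64 | 0 69 -9.64 | 4 72 -9.61 | 8 77 -9.55 | 12 103 -6.62 | 16 73 -5.38 | 20 77 -5.36 | 24 77 -5.26 | 28 138 -4.43 | 
[0.44142382 0.28408589 0.27834955]
[0.44360923 0.28490677 0.28369261]
[0.49974649 0.24432119 0.13898719] [ 6.83495463e-02 -1.11552022e-04 -1.45143273e-01]
```

>>> play_rows(targets=[[-174, -144, -20, 0, 0, -0.6], [-174, -144, -20, 0, 0, -0.6], [-174, -144, -20, 0, 0, -0.6], [-174, -144, -20, 0, 0, -0.6], [-174, -144, -20, 0, 0, -0.6]])

```text
clock: 3.23
tcp_pos: [0.539, 0.0579, 0.149]
orientation: [[-0.997, 0.072, -0.001], [0.072, 0.997, 0.0], [0.001, -0.0, -1.0]]
ft_force: [0.1, 0.1, -0.8]
opening: 0.0163
grasp_force: 49.5
```

>>> play_rows(targets=[[0, 0, 0, 0, 0, -0.125], [0, 0, 0, 0, 0, -0.25], [0, 0, 0, 0, 0, -0.273], [0, 0, 0, 0, 0, -0.273], [0, 0, 0, 0, 0, -0.273]])

```text
clock: 3.65
tcp_pos: [0.5391, 0.0597, 0.1488]
orientation: [[-0.982, -0.191, -0.001], [-0.191, 0.982, 0.0], [0.001, 0.0, -1.0]]
ft_force: [-0.6, -0.5, -1.8]
opening: 0.0165
grasp_force: 49.6
```

>>> play_rows(targets=[[0, 0, 0, 0, 0, 0], [0, 0, 0, 0, 0, 0], [0, 0, 0, 0, 0, 0]])

```text
clock: 3.9
tcp_pos: [0.5395, 0.0598, 0.149]
orientation: [[-0.981, -0.193, -0.0], [-0.193, 0.981, -0.0], [0.0, -0.0, -1.0]]
ft_force: [0.1, -0.4, -1.7]
opening: 0.0164
grasp_force: 49.6
```

```bash
python3 look.py b1; python3 held.py b1
```

```text
tcp [0.5395 0.0598 0.149 ] 3.9 yaw 101.13 tilt [-1.e-04 -0.e+00 -1.e+00]
3669 [-29.8 -29.1  31.7  31.8]
-32 26 -5.05 | -28 49 -5.22 | -24 56 -5.3 | -20 50 -5.25 | -16 22 -5.49 | -12 64 -9.58 | -8 69 -9.63 | -4 65 -9.66 | 0 71 -9.61 | 4 71 -9.61 | 8 71 -9.68 | 12 106 -6.68 | 16 77 -5.28 | 20 76 -5.23 | 24 78 -5.41 | 28 138 -4.51 |
```

View pics/b1.png

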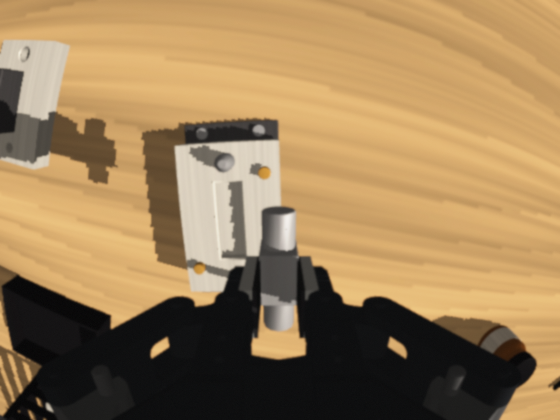

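In this view the large dowel is at (224,163), the brass pins are at (264,173) and (199,268), and the pocket is partly hidden by the gripper. I'll shift to see the whole base in front of the fingers.

>>> play_rows(targets=[[-40, -25, 0, 0, 0, 0], [-70, -38, 0, 0, 0, -0.03], [-70, -38, 0, 0, 0, -0.03], [-70, -38, 0, 0, 0, -0.03], [-70, -38, 0, 0, 0, -0.03]])

```text
clock: 4.37
tcp_pos: [0.6149, 0.0358, 0.1483]
orientation: [[-0.975, -0.222, -0.002], [-0.222, 0.975, 0.0], [0.002, 0.001, -1.0]]
ft_force: [-0.2, -0.5, -1.0]
opening: 0.0166
grasp_force: 49.6
```

>>> play_rows(targets=[[0, 0, 0, 0, 0, 0], [0, 0, 0, 0, 0, 0], [0, 0, 0, 0, 0, 0]])

```text
clock: 4.62
tcp_pos: [0.6149, 0.036, 0.1493]
orientation: [[-0.975, -0.223, -0.0], [-0.223, 0.975, 0.0], [0.0, 0.0, -1.0]]
ft_force: [0.8, 0.1, -1.8]
opening: 0.0167
grasp_force: 49.6
```

```bash
python3 look.py b2; cat > base.py <<'E'
from h import *
import sys
c=dict(np.load(sys.argv[1]+".npz"));o=sensors.get_obs();P=cloud(c,True);b=np.array([.551,.024])
near=np.hypot(P[...,0]-b[0],P[...,1]-b[1])<.12
face=near&(abs(P[...,2]-.036)<.004)
q=toolcloud(c);body=(q[...,2]<8)&(q[...,2]>-100)&(abs(q[...,2])<1e3)
print("face z",np.median(P[...,2][face]),face.sum())
m=cv2.morphologyEx(face.astype(np.uint8),cv2.MORPH_OPEN,np.ones((3,3)))
print("rect",cv2.minAreaRect((P[m>0][:,:2]*1000).astype(np.float32)))
for nm,z0,z1 in(("dowels",.050,.062),):
    m=near&(P[...,2]>z0)&(P[...,2]<z1)
    n,l,s,_=cv2.connectedComponentsWithStats(m.astype(np.uint8))
    for i in range(1,n):
        if s[i,4]>8:
            p=P[l==i];t=p[p[:,2]>.055]
            if len(t)>4:
                x,y,w,h,_a=s[i];print(nm,s[i],(cv2.minEnclosingCircle((t[:,:2]*1000).astype(np.float32))),t.mean(0).round(4))
hsv=cv2.cvtColor(c["image"],cv2.COLOR_BGR2HSV)
br=((hsv[...,1]>150)&(abs(hsv[...,0].astype(int)-18)<8)).astype(np.uint8)
fm=cv2.morphologyEx((near&(P[...,2]>.03)).astype(np.uint8),cv2.MORPH_CLOSE,np.ones((5,5)))
n,l,s,ce=cv2.connectedComponentsWithStats(br*fm)
for i in range(1,n):
    if s[i,4]>25:print("pin",s[i],plane(c,ce[i],.043,True)[0].round(4))
E
python3 base.py b2
```

```text
tcp [0.6149 0.036  0.1493] 4.6167 yaw 102.87 tilt [-0.  0. -1.]
face z 0.03592341486733336 13842
rect ((553.78173828125, 21.98548126220703), (130.53115844726562, 84.77798461914062), 12.9262056350708)
dowels [269  60  19  19 272] ((505.814453125, 10.321696281433105), 5.874401569366455) [0.5054 0.011  0.0571]
dowels [273 197  12  10  95] ((601.7089233398438, 33.516422271728516), 3.206650972366333) [0.6016 0.0332 0.0571]
pin [312  80  11  11  93] [0.5086 0.0419 0.043 ]
pin [235 182  12  11  99] [0.5986 0.002  0.043 ]
```

View pics/b2.png

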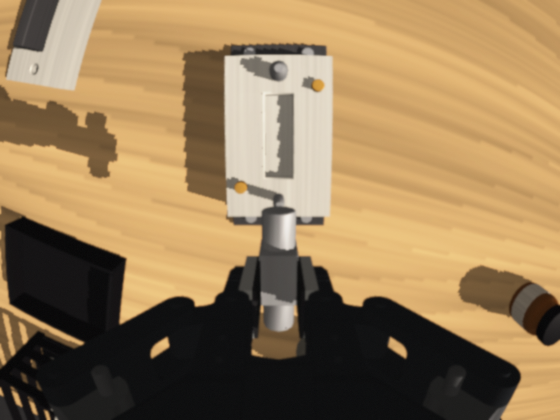

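The whole base is visible: dowels at (279,70) and (279,202), pins at (318,85) and (240,187). All three estimates agree on a centre of (553.6, 22.0) mm and yaw 13°.

>>> play_rows(targets=[[30, 0, 0, 0, 0, 0], [62, 0, 0, 0, 0, 0], [62, 0, 40, 0, 0, 0], [62, 0, 70, 0, 0, 0], [62, 0, 88, 0, 0, 0]])

```text
clock: 5.08
tcp_pos: [0.5531, 0.022, 0.0593]
orientation: [[-0.975, -0.222, -0.002], [-0.222, 0.975, 0.0], [0.002, 0.001, -1.0]]
ft_force: [0.8, -0.6, -1.9]
opening: 0.0165
grasp_force: 49.6
```

>>> play_rows(targets=[[0, 0, 0, 0, 0, 0], [0, 0, 0, 0, 0, 0], [0, 0, 0, 0, 0, 0]])

```text
clock: 5.33
tcp_pos: [0.5562, 0.0219, 0.0623]
orientation: [[-0.975, -0.223, 0.002], [-0.223, 0.975, -0.0], [-0.002, -0.001, -1.0]]
ft_force: [0.3, 0.5, -1.0]
opening: 0.0164
grasp_force: 49.6
```

```bash
python3 look.py b3; python3 held.py b3; python3 base.py b3
```

```text
tcp [0.5562 0.0219 0.0623] 5.3333 yaw 102.86 tilt [ 1.9e-03 -2.0e-04 -1.0e+00]
3766 [-44.6 -44.4  31.7  31.8]
-32 25 -4.96 | -28 51 -5.46 | -24 56 -5.38 | -20 51 -5.47 | -16 24 -5.5 | -12 63 -9.48 | -8 66 -9.7 | -4 71 -9.66 | 0 67 -9.6 | 4 72 -9.68 | 8 74 -9.69 | 12 106 -6.68 | 16 74 -5.3 | 20 78 -5.43 | 24 78 -5.4 | 28 136 -4.38 | 32 1 -6.19 | 
face z 0.035939214162487826 18357
rect ((553.7398681640625, 21.90644073486328), (130.3554229736328, 84.9096450805664), 12.788481712341309)
dowels [266 147  29  31 677] ((504.7231140136719, 11.201745986938477), 5.455077171325684) [0.5047 0.0109 0.057 ]
dowels [262 206  34   8 119] ((525.7848510742188, 15.035821914672852), 7.5896220207214355) [0.5255 0.0148 0.0588]
dowels [294 223   4  26  36] ((535.79736328125, 25.783126831054688), 6.610141754150391) [0.5371 0.0257 0.0603]
dowels [260 227   4  21  32] ((540.4390869140625, 9.86832332611084), 5.506738185882568) [0.5411 0.0105 0.0606]
dowels [292 305   2  17  19] ((577.6571655273438, 34.60389709472656), 5.16414737701416) [0.5775 0.0345 0.0607]
dowels [263 306   2  17  18] ((581.8912353515625, 19.544681549072266), 5.668581008911133) [0.5815 0.0195 0.0607]
dowels [272 332  15  17 190] ((601.565673828125, 32.699867248535156), 3.0682506561279297) [0.6012 0.0327 0.0571]
pin [329 172  18  17 235] [0.5077 0.0417 0.043 ]
```

>>> play_rows(targets=[[0, 0, 0, 0, 0, 0], [0, 0, 0, 0, 0, 0], [0, 0, 3, 0, 0, 0], [0, 0, 6, 0, 0, 0], [0, 0, 9, 0, 0, 0]])

```text
clock: 5.8
tcp_pos: [0.5552, 0.0218, 0.0519]
orientation: [[-0.975, -0.222, 0.0], [-0.222, 0.975, -0.0], [-0.0, -0.0, -1.0]]
ft_force: [-0.4, 0.0, -1.8]
opening: 0.0165
grasp_force: 49.6
```

>>> play_rows(targets=[[0, 0, 3, 0, 0, 0], [0, 0, 5, 0, 0, 0], [0, 0, 7, 0, 0, 0], [0, 0, 9, 0, 0, 0], [0, 0, 9, 0, 0, 0]])

```text
clock: 6.22
tcp_pos: [0.5548, 0.0218, 0.0425]
orientation: [[-0.975, -0.222, -0.001], [-0.222, 0.975, 0.0], [0.001, 0.0, -1.0]]
ft_force: [0.2, 0.6, -1.8]
opening: 0.0163
grasp_force: 49.6
```

>>> play_rows(targets=[[0, 0, 1, 0, 0, 0], [0, 0, 1, 0, 0, 0], [0, 0, 1, 0, 0, 0]])

```text
clock: 6.47
tcp_pos: [0.5552, 0.0218, 0.042]
orientation: [[-0.975, -0.222, 0.0], [-0.222, 0.975, 0.0], [-0.0, -0.0, -1.0]]
ft_force: [-0.4, -0.3, -2.0]
opening: 0.0162
grasp_force: 49.6
```

```bash
python3 look.py b4; python3 held.py b4; python3 base.py b4|head -3
```

```text
tcp [0.5552 0.0218 0.042 ] 6.4667 yaw 102.85 tilt [ 1.e-04  0.e+00 -1.e+00]
4769 [-44.8 -44.6  42.5  43.6]
-32 26 -5.18 | -28 51 -5.18 | -24 55 -5.16 | -20 54 -5.39 | -16 24 -5.77 | -12 61 -9.52 | -8 67 -9.44 | -4 68 -9.51 | 0 65 -9.49 | 4 71 -9.58 | 8 78 -9.72 | 12 106 -6.56 | 16 73 -5.26 | 20 73 -5.35 | 24 80 -5.39 | 28 174 -2.78 | 32 29 6.67 | 
face z 0.03594521574916243 21882
rect ((550.810302734375, 21.39315414428711), (124.03548431396484, 84.85005950927734), 12.845744132995605)
dowels [263 153  34  34 888] ((504.7424011230469, 10.842228889465332), 5.460732936859131) [0.5047 0.011  0.0571]
```

>>> play_rows(targets=[[0, 0, 1, 0, 0, 0], [0, 0, 1.4, 0, 0, 0], [0, 0, 1.4, 0, 0, 0]])

```text
clock: 6.77
tcp_pos: [0.5551, 0.0218, 0.0405]
orientation: [[-0.975, -0.222, -0.0], [-0.222, 0.975, -0.0], [0.0, -0.0, -1.0]]
ft_force: [-0.3, -0.1, -0.7]
opening: 0.0164
grasp_force: 49.6
```

>>> play_rows(targets=[[0, 0, 0, 0, 0, 0], [0, 0, 0, 0, 0, 0], [0, 0, 0, 0, 0, 0], [0, 0, 0, 0, 0, 0]], claw=0.5)

```text
clock: 7.1
tcp_pos: [0.5553, 0.0218, 0.0408]
orientation: [[-0.975, -0.222, 0.0], [-0.222, 0.975, -0.0], [-0.0, -0.0, -1.0]]
ft_force: [0.5, -0.0, -0.1]
opening: 0.0428
grasp_force: 0.0
```

>>> play_rows(targets=[[0, 0, -20, 0, 0, 0], [0, 0, -50, 0, 0, 0], [0, 0, -90, 0, 0, 0], [0, 0, -110, 0, 0, 0], [0, 0, -110, 0, 0, 0]])

```text
clock: 7.52
tcp_pos: [0.5587, 0.0216, 0.156]
orientation: [[-0.975, -0.223, 0.009], [-0.223, 0.975, -0.001], [-0.009, -0.003, -1.0]]
ft_force: [0.2, 0.1, 0.3]
opening: 0.0426
grasp_force: 0.0
```

>>> play_rows(targets=[[0, 0, 0, 0, 0, 0], [0, 0, 0, 0, 0, 0], [0, 0, 0, 0, 0, 0], [0, 0, 0, 0, 0, 0]])

```text
clock: 7.85
tcp_pos: [0.554, 0.0219, 0.1491]
orientation: [[-0.975, -0.222, -0.003], [-0.222, 0.975, 0.0], [0.003, 0.001, -1.0]]
ft_force: [0.2, 0.3, 0.1]
opening: 0.0429
grasp_force: 0.0
```

```bash
python3 look.py b5; python3 base.py b5; python3 - <<'E'
from h import *
c=dict(np.load("b5.npz"));P=cloud(c,True)
d=P[...,:2]-[.5536,.022];a=np.radians(13);x=d@[np.cos(a),np.sin(a)];y=d@[-np.sin(a),np.cos(a)]
m=(abs(x)<.028)&(abs(y)<.014)&(P[...,2]>.0475)&(P[...,2]<.054)
print(m.sum(),np.median(P[m][:,2]),np.percentile(x[m],[1,99]),np.percentile(y[m],[1,99]),cv2.minAreaRect((P[m][:,:2]*1000).astype(np.float32)))
m=(abs(x)<.034)&(abs(x)>.016)&(abs(y)<.003);print("stubs",np.median(P[m&(x>0)][:,2]),np.median(P[m&(x<0)][:,2]))
o=sensors.get_obs();R=o["orientation"];print("top in tool",R.T@(np.array([.475,-.228,.2])-o["tcp_pos"])*1000)
E
```

```text
tcp [0.554  0.0219 0.1491] 7.85 yaw 102.85 tilt [-2.9e-03  3.0e-04 -1.0e+00]
face z 0.03596720215415006 12587
rect ((553.5722045898438, 22.009883880615234), (129.85910034179688, 84.63660430908203), 12.926106452941895)
dowels [269 145  20  18 266] ((504.9413757324219, 10.687676429748535), 5.623895645141602) [0.5046 0.0109 0.0571]
dowels [274 273  11  10  83] ((601.9819946289062, 33.1140251159668), 3.328937530517578) [0.6013 0.033  0.0571]
pin [311 161  12  10  89] [0.5079 0.0417 0.043 ]
pin [238 256  11  10  88] [0.5978 0.0019 0.043 ]
735 0.049965278983828576 [-0.01196913  0.0130574 ] [-0.00887455  0.00826156] ((553.1478881835938, 21.73004150390625), (27.97892189025879, 17.311168670654297), 12.318147659301758)
stubs 0.04553128185384797 0.04528930094525643
top in tool [ 132.89121023 -225.99677477  -50.66646695]
```

The core is seated: its top is at 50.0 mm and its centre is within about 0.5 mm of the pocket centre. Now the upper half.

>>> play_rows(targets=[[64, -242, -40, 0, 0, 0.224], [64, -242, -40, 0, 0, 0.224], [64, -242, -40, 0, 0, 0.224], [64, -242, -40, 0, 0, 0.224], [64, -242, -40, 0, 0, 0.224]], claw=0.6)

```text
clock: 8.32
tcp_pos: [0.5474, -0.1853, 0.1829]
orientation: [[-1.0, -0.001, -0.001], [-0.001, 1.0, 0.001], [0.001, 0.001, -1.0]]
ft_force: [1.5, 0.5, -0.3]
opening: 0.0513
grasp_force: 0.0
```

```bash
python3 - <<'E'
from h import *
o=sensors.get_obs();R=o["orientation"];print(o["tcp_pos"],R.T@(np.array([.545,-.228,.19])-o["tcp_pos"])*1000,np.degrees(np.arctan2(R[1,1],R[0,1])))
E
```

```text
[ 0.54740018 -0.18526836  0.18293217] [  2.44148175 -42.72495225  -7.09407446] 90.04411587110297
```

>>> play_rows(targets=[[0, -30, -5, 0, 0, 0], [0, -43, -5, 0, 0, 0], [0, -43, -5, 0, 0, 0], [0, -43, -5, 0, 0, 0], [0, -43, -5, 0, 0, 0]])

```text
clock: 8.73
tcp_pos: [0.5476, -0.2251, 0.1875]
orientation: [[-1.0, -0.001, -0.002], [-0.001, 1.0, 0.002], [0.002, 0.002, -1.0]]
ft_force: [0.2, 0.0, 0.0]
opening: 0.0508
grasp_force: 0.0
```

>>> play_rows(targets=[[0, 0, 0, 0, 0, 0], [0, 0, 0, 0, 0, 0], [0, 0, 0, 0, 0, 0], [0, 0, 0, 0, 0, 0], [0, 0, 0, 0, 0, 0]])

```text
clock: 9.15
tcp_pos: [0.5483, -0.2263, 0.1886]
orientation: [[-1.0, -0.001, 0.0], [-0.001, 1.0, -0.0], [-0.0, -0.0, -1.0]]
ft_force: [-0.1, -0.0, -0.7]
opening: 0.051
grasp_force: 0.0
```

```bash
python3 look.py t1; cat > top.py <<'E'
from h import *
import sys
c=dict(np.load(sys.argv[1]+".npz"));P=cloud(c,True)
near=np.hypot(P[...,0]-.475,P[...,1]+.228)<.1
face=near&(abs(P[...,2]-.026)<.003);m=cv2.morphologyEx(face.astype(np.uint8),cv2.MORPH_OPEN,np.ones((3,3)))
print("face",np.median(P[face][:,2]),cv2.minAreaRect((P[m>0][:,:2]*1000).astype(np.float32)))
bar=near&(P[...,2]>.056)&(P[...,2]<.064);n,l,s,_=cv2.connectedComponentsWithStats(bar.astype(np.uint8));i=1+s[1:,4].argmax()
print("bar",s[i],cv2.minAreaRect((P[l==i][:,:2]*1000).astype(np.float32)),np.median(P[l==i][:,2]))
hole=near&(P[...,2]<.019)
r=cv2.minAreaRect((P[m>0][:,:2]*1000).astype(np.float32));ctr=np.array(r[0])/1000
hole&=np.hypot(P[...,0]-ctr[0],P[...,1]-ctr[1])<.058
n,l,s,ce=cv2.connectedComponentsWithStats(hole.astype(np.uint8))
for i in range(1,n):
    if s[i,4]>10:print("hole",s[i],ce[i].round(1),plane(c,ce[i],.026,True)[0].round(4))
E
python3 top.py t1
```

```text
tcp [ 0.5483 -0.2263  0.1886] 9.15 yaw 90.06 tilt [ 2.e-04 -1.e-04 -1.e+00]
face 0.025927039876913527 ((475.5295104980469, -229.9330291748047), (84.77082061767578, 131.2115020751953), 85.76667022705078)
bar [ 263   86   23   76 1459] ((475.7445373535156, -229.72003173828125), (16.468358993530273, 63.57241439819336), 86.27025604248047) 0.05981447128115125
hole [270  65  17  16 194] [278.1  72.5] [ 0.4268 -0.2265  0.026 ]
hole [218  89  14  67 556] [224.7 121.7] [ 0.4727 -0.2763  0.026 ]
hole [316  93  17  71 600] [324.2 128.6] [ 0.4793 -0.1834  0.026 ]
hole [266 172  11  10  91] [270.9 176.3] [ 0.525  -0.2332  0.026 ]
```

View pics/t1.png

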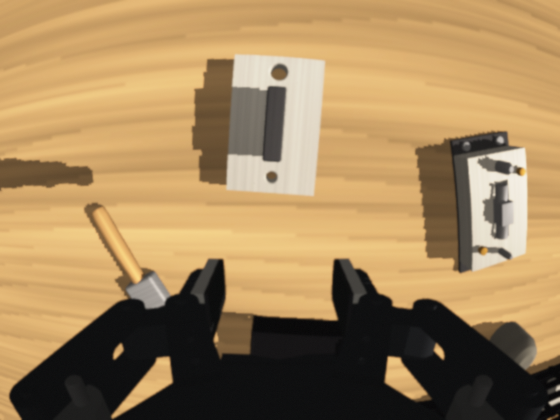

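The upper half lies with its large hole (278,72) nearest the robot, small hole at (271,176) and bar at (274,124). Its centre is (475.8, -229.8) mm and its yaw is -4°.

>>> play_rows(targets=[[40, -2, 20, 0, 0, 0.07], [72, -3.5, 60, 0, 0, 0.07], [72, -3.5, 90, 0, 0, 0.07], [72, -3.5, 90, 0, 0, 0.07], [72, -3.5, 90, 0, 0, 0.07]])

```text
clock: 9.62
tcp_pos: [0.4747, -0.2295, 0.0976]
orientation: [[-0.998, 0.07, -0.003], [0.07, 0.998, 0.002], [0.003, 0.002, -1.0]]
ft_force: [0.8, -0.4, 0.9]
opening: 0.0511
grasp_force: 0.0
```

>>> play_rows(targets=[[0, 0, 0, 0, 0, 0], [0, 0, 0, 0, 0, 0], [0, 0, 0, 0, 0, 0], [0, 0, 0, 0, 0, 0], [0, 0, 0, 0, 0, 0]])

```text
clock: 10.03
tcp_pos: [0.4771, -0.2307, 0.0994]
orientation: [[-0.998, 0.069, 0.002], [0.069, 0.998, -0.001], [-0.002, -0.001, -1.0]]
ft_force: [-0.2, -0.3, 0.3]
opening: 0.0512
grasp_force: 0.0
```

```bash
python3 look.py t2; python3 top.py t2
```

```text
tcp [ 0.4771 -0.2307  0.0994] 10.0333 yaw 86.03 tilt [ 0.0016 -0.001  -1.    ]
face 0.02595630022403328 ((475.90936279296875, -229.86288452148438), (84.88741302490234, 130.9776153564453), 85.82852935791016)
bar [ 266  189   28  100 2628] ((475.0818786621094, -229.72909545898438), (15.910941123962402, 63.31619644165039), 85.96540069580078) 0.05983602353776564
hole [268 142  24  23 414] [279.7 153. ] [ 0.4254 -0.2261  0.026 ]
hole [205 175  16  80 750] [213.4 215. ] [ 0.4645 -0.2752  0.026 ]
hole [337 174  17  83 793] [344.8 215.6] [ 0.4714 -0.1838  0.026 ]
hole [274 289  12   3  25] [279.2 289.7] [ 0.5256 -0.2334  0.026 ]
```

>>> play_rows(targets=[[1, 0.5, 25, 0, 0, 0], [1, 0.5, 50, 0, 0, 0], [1, 0.5, 65, 0, 0, 0], [1, 0.5, 68, 0, 0, 0], [1, 0.5, 68, 0, 0, 0]])

```text
clock: 10.5
tcp_pos: [0.4744, -0.2292, 0.0297]
orientation: [[-0.998, 0.07, -0.002], [0.07, 0.998, 0.001], [0.002, 0.001, -1.0]]
ft_force: [0.3, 1.1, -0.6]
opening: 0.0512
grasp_force: 0.0
```

>>> play_rows(targets=[[0, 0, 0, 0, 0, 0], [0, 0, 0, 0, 0, 0], [0, 0, 0, 0, 0, 0], [0, 0, 0, 0, 0, 0], [0, 0, 0, 0, 0, 0]], claw=0, squeeze=110)

```text
clock: 10.92
tcp_pos: [0.4762, -0.2302, 0.032]
orientation: [[-0.998, 0.07, 0.002], [0.07, 0.998, -0.001], [-0.002, -0.001, -1.0]]
ft_force: [-0.5, 1.1, 6.3]
opening: 0.0143
grasp_force: 107.7
```

>>> play_rows(targets=[[0, 0, -3, 0, 0, 0], [0, 0, -10, 0, 0, 0], [0, 0, -20, 0, 0, 0], [0, 0, -20, 0, 0, 0], [0, 0, -20, 0, 0, 0]])

```text
clock: 11.33
tcp_pos: [0.4758, -0.2302, 0.0513]
orientation: [[-0.998, 0.07, 0.001], [0.07, 0.998, -0.001], [-0.002, -0.001, -1.0]]
ft_force: [0.2, 0.0, -5.4]
opening: 0.0142
grasp_force: 107.4
```

>>> play_rows(targets=[[0, 0, -30, 0, 0, 0], [0, 0, -60, 0, 0, 0], [0, 0, -85, 0, 0, 0], [0, 0, -95, 0, 0, 0], [0, 0, -95, 0, 0, 0]])

```text
clock: 11.75
tcp_pos: [0.4767, -0.2308, 0.1477]
orientation: [[-0.998, 0.07, 0.004], [0.07, 0.998, -0.003], [-0.004, -0.002, -1.0]]
ft_force: [0.6, -0.5, -4.8]
opening: 0.0146
grasp_force: 109.3
```

>>> play_rows(targets=[[-50, 200, 0, 0, 0, -0.25], [-50, 200, 0, 0, 0, -0.25], [-50, 200, 0, 0, 0, -0.25], [-50, 200, 0, 0, 0, -0.25], [-50, 200, 0, 0, 0, -0.25]])

```text
clock: 12.17
tcp_pos: [0.5378, -0.0314, 0.1431]
orientation: [[-0.984, -0.179, -0.003], [-0.179, 0.984, 0.001], [0.003, 0.001, -1.0]]
ft_force: [0.8, -0.6, -5.8]
opening: 0.0143
grasp_force: 109.5
```

>>> play_rows(targets=[[0, 0, 0, 0, 0, -0.047], [0, 0, 0, 0, 0, -0.047], [0, 0, 0, 0, 0, -0.047], [0, 0, 0, 0, 0, -0.047], [0, 0, 0, 0, 0, -0.047]])

```text
clock: 12.58
tcp_pos: [0.5383, -0.0348, 0.1447]
orientation: [[-0.975, -0.223, -0.001], [-0.223, 0.975, 0.0], [0.001, 0.0, -1.0]]
ft_force: [0.6, -0.2, -5.9]
opening: 0.0139
grasp_force: 110.1
```

>>> play_rows(targets=[[0, 0, 0, 0, 0, 0], [0, 0, 0, 0, 0, 0], [0, 0, 0, 0, 0, 0], [0, 0, 0, 0, 0, 0], [0, 0, 0, 0, 0, 0]])

```text
clock: 13.0
tcp_pos: [0.539, -0.034, 0.1456]
orientation: [[-0.974, -0.225, 0.0], [-0.225, 0.974, -0.0], [-0.0, -0.0, -1.0]]
ft_force: [-0.9, -0.7, -5.2]
opening: 0.0142
grasp_force: 110.1
```

```bash
python3 look.py m1; cat > mould.py <<'E'
from h import *
import sys
c=dict(np.load(sys.argv[1]+".npz"));o=sensors.get_obs();R=o["orientation"];P=cloud(c,True);q=toolcloud(c)
f=(abs(q[...,2]-4)<7)&(abs(q[...,0])<90)&(abs(q[...,1])<70)
z=np.median(q[f][:,2]);f&=abs(q[...,2]-z)<3
A=np.c_[q[f][:,:2],np.ones(f.sum())];print("face tool z",z,"slopes",np.linalg.lstsq(A,q[f][:,2],rcond=None)[0].round(4))
m=cv2.morphologyEx(f.astype(np.uint8),cv2.MORPH_OPEN,np.ones((3,3)))
print("tool",cv2.minAreaRect(q[m>0][:,:2].astype(np.float32)))
r=cv2.minAreaRect((P[m>0][:,:2]*1000).astype(np.float32));print("world",r,"z",np.median(P[m>0][:,2]))
d=np.array([553.7-r[0][0],22-r[0][1],0]);print("delta tool to base",(R.T@d).round(1))
E
python3 mould.py m1
```

```text
tcp [ 0.539  -0.034   0.1456] 13.0 yaw 102.99 tilt [ 2.e-04 -0.e+00 -1.e+00]
face tool z 6.037000099949716 slopes [-2.0000e-03 -1.0000e-03  6.1056e+00]
tool ((4.310092926025391, 0.14382553100585938), (84.87213897705078, 122.59280395507812), 89.98246002197266)
world ((534.806396484375, -34.766788482666016), (122.57719421386719, 84.84869384765625), 12.965399742126465) z 0.13957416388105018
delta tool to base [-31.2  51.1   0. ]
```

>>> play_rows(targets=[[-15, 30, 0, 0, 0, 0], [-27, 51, 0, 0, 0, 0], [-27, 51, 20, 0, 0, 0], [-27, 51, 35, 0, 0, 0], [-27, 51, 45, 0, 0, 0]])

```text
clock: 13.47
tcp_pos: [0.5531, 0.0227, 0.0992]
orientation: [[-0.974, -0.226, -0.001], [-0.226, 0.974, 0.0], [0.001, 0.0, -1.0]]
ft_force: [-0.3, -0.1, -5.3]
opening: 0.0141
grasp_force: 110.3
```

>>> play_rows(targets=[[0, 0, 0, 0, 0, 0], [0, 0, 0, 0, 0, 0], [0, 0, 0, 0, 0, 0], [0, 0, 0, 0, 0, 0], [0, 0, 0, 0, 0, 0]])

```text
clock: 13.88
tcp_pos: [0.5546, 0.0218, 0.1014]
orientation: [[-0.974, -0.225, 0.002], [-0.225, 0.974, -0.0], [-0.002, -0.001, -1.0]]
ft_force: [-0.5, 0.6, -5.3]
opening: 0.0144
grasp_force: 110.3
```

>>> play_rows(targets=[[0, 0, 0, 0, 0, 0], [0, 0, 0, 0, 0, 0], [0, 0, 0, 0, 0, 0], [0, 0, 0, 0, 0, 0], [0, 0, 0, 0, 0, 0]])

```text
clock: 14.3
tcp_pos: [0.5538, 0.0221, 0.1005]
orientation: [[-0.974, -0.225, 0.0], [-0.225, 0.974, -0.0], [-0.0, -0.0, -1.0]]
ft_force: [-0.2, -0.4, -5.2]
opening: 0.0139
grasp_force: 110.3
```

```bash
python3 look.py m2; python3 mould.py m2; python3 - <<'E'
from h import *
c=dict(np.load("m2.npz"))
cv2.imwrite("pics/m2c.png",cv2.convertScaleAbs(cv2.resize(c["image"][90:300,140:420],None,fx=2.8,fy=2.8,interpolation=cv2.INTER_CUBIC),alpha=1.4))
E
```

```text
tcp [0.5538 0.0221 0.1005] 14.3 yaw 103.02 tilt [ 0. -0. -1.]
face tool z 6.053770260405239 slopes [-2.0000e-03 -1.0000e-03  6.1167e+00]
tool ((4.412700653076172, 0.022953033447265625), (84.57635498046875, 122.3818359375), 89.96540832519531)
world ((549.528076171875, 21.12384796142578), (122.36580657958984, 84.55343627929688), 13.012858390808105) z 0.09450573057346512
delta tool to base [-4.3 -0.1 -0. ]
```

View pics/m2c.png

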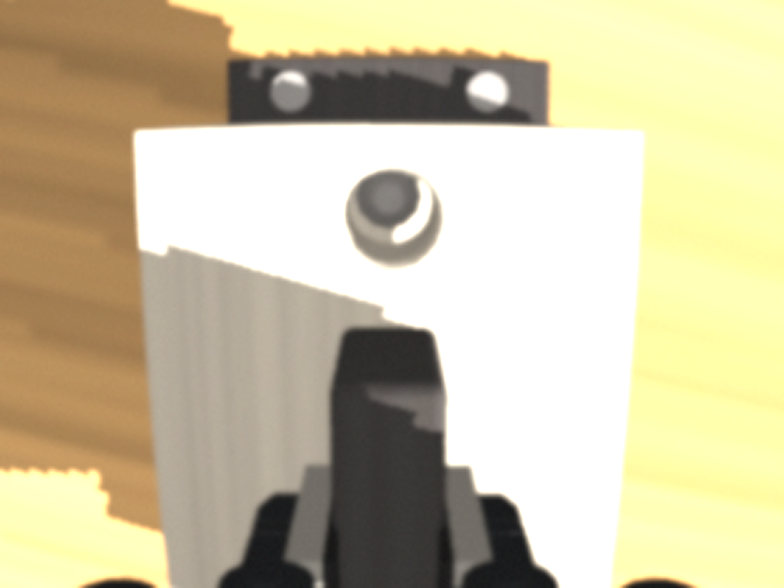

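The large dowel's tip (crop 388,195) is visible through the large hole (crop 393,217), so I can compare them directly.

```bash
python3 - <<'E'
from h import *
c=dict(np.load("m2.npz"));o=sensors.get_obs();R=o["orientation"]
px=lambda u,v:[140+u/2.8,90+v/2.8]
h=plane(c,px(393,218),.0945,True)[0];d=plane(c,px(388,198),.058,True)[0]
P=cloud(c,True);m=(np.hypot(P[...,0]-h[0],P[...,1]-h[1])<.012)&(P[...,2]<.0605)&(P[...,2]>.054)
print("dowel depth pts",m.sum(),P[m].mean(0),cv2.minEnclosingCircle((P[m][:,:2]*1000).astype(np.float32)))
v,u=np.nonzero(m);print("px",u.mean(),v.mean(),"crop",(u.mean()-140)*2.8,(v.mean()-90)*2.8)
print("hole",h*1000,"dowel",d*1000,"delta tool",R.T@(d-h)*1000)
E
```

```text
dowel depth pts 290 [0.50456725 0.0110072  0.05658947] ((504.8851013183594, 10.852121353149414), 6.35426139831543)
px 278.70344827586206 159.65172413793104 crop 388.36965517241373 195.0248275862069
hole [504.56933408  11.73887663  94.5       ] dowel [505.04864107  11.03929866  58.        ] delta tool [-0.30989851 -0.78961336 36.49999477]
```

Aligned to within 1 mm. Lowering slowly with a force watch.

>>> play_rows(targets=[[0, -0.3, 3, 0, 0, 0], [0, -0.3, 6, 0, 0, 0], [0, -0.3, 9, 0, 0, 0], [0, -0.3, 12, 0, 0, 0], [0, -0.3, 14, 0, 0, 0]])

```text
clock: 14.77
tcp_pos: [0.5535, 0.0218, 0.0858]
orientation: [[-0.974, -0.225, -0.001], [-0.225, 0.974, 0.0], [0.001, 0.0, -1.0]]
ft_force: [0.0, -0.1, -5.2]
opening: 0.0144
grasp_force: 110.3
```

>>> play_rows(targets=[[0, 0, 1, 0, 0, 0], [0, 0, 2, 0, 0, 0], [0, 0, 3, 0, 0, 0], [0, 0, 4, 0, 0, 0], [0, 0, 4, 0, 0, 0]])

```text
clock: 15.18
tcp_pos: [0.5538, 0.0218, 0.0823]
orientation: [[-0.974, -0.225, -0.0], [-0.225, 0.974, 0.0], [0.0, 0.0, -1.0]]
ft_force: [0.1, -0.1, -5.2]
opening: 0.014
grasp_force: 110.3
```

>>> play_rows(targets=[[0, 0, 1, 0, 0, 0], [0, 0, 2, 0, 0, 0], [0, 0, 3, 0, 0, 0], [0, 0, 4, 0, 0, 0], [0, 0, 5, 0, 0, 0]])

```text
clock: 15.6
tcp_pos: [0.5538, 0.0218, 0.0774]
orientation: [[-0.974, -0.225, -0.0], [-0.225, 0.974, -0.0], [0.0, -0.0, -1.0]]
ft_force: [-0.5, -0.1, -4.4]
opening: 0.0142
grasp_force: 110.3
```

>>> play_rows(targets=[[0, 0, 1, 0, 0, 0], [0, 0, 2, 0, 0, 0], [0, 0, 3, 0, 0, 0], [0, 0, 4, 0, 0, 0], [0, 0, 4, 0, 0, 0]])

```text
clock: 16.02
tcp_pos: [0.5539, 0.0218, 0.074]
orientation: [[-0.974, -0.225, 0.0], [-0.225, 0.974, -0.0], [-0.0, -0.0, -1.0]]
ft_force: [-2.4, 0.0, 2.8]
opening: 0.0139
grasp_force: 111.5
```

>>> play_rows(targets=[[0, 0, 1, 0, 0, 0], [0, 0, 2, 0, 0, 0], [0, 0, 3, 0, 0, 0], [0, 0, 4, 0, 0, 0], [0, 0, 5, 0, 0, 0]])

```text
clock: 16.43
tcp_pos: [0.554, 0.0218, 0.0689]
orientation: [[-0.974, -0.225, 0.001], [-0.225, 0.974, -0.0], [-0.0, -0.0, -1.0]]
ft_force: [-4.1, 0.7, 6.2]
opening: 0.0141
grasp_force: 112.2
```

>>> play_rows(targets=[[0, 0, 1, 0, 0, 0], [0, 0, 2, 0, 0, 0], [0, 0, 2, 0, 0, 0], [0, 0, 2, 0, 0, 0]])

```text
clock: 16.77
tcp_pos: [0.5538, 0.0218, 0.068]
orientation: [[-0.974, -0.225, 0.001], [-0.225, 0.974, -0.0], [-0.001, -0.0, -1.0]]
ft_force: [-7.3, 0.9, 15.6]
opening: 0.0144
grasp_force: 113.7
```

>>> play_rows(targets=[[0.5, 0, 0.6, 0, 0, 0], [0.5, 0, 0.6, 0, 0, 0], [0.5, 0, 0.6, 0, 0, 0], [0.5, 0, 0.6, 0, 0, 0], [0.5, 0, 0.6, 0, 0, 0]])

```text
clock: 17.18
tcp_pos: [0.5538, 0.0218, 0.0679]
orientation: [[-0.974, -0.225, 0.002], [-0.225, 0.974, 0.0], [-0.002, -0.0, -1.0]]
ft_force: [-6.9, 0.4, 18.2]
opening: 0.0146
grasp_force: 114.3
```

```bash
python3 look.py m3; python3 mould.py m3; python3 - <<'E'
from h import *
c=dict(np.load("m3.npz"));P=cloud(c,True);q=toolcloud(c)
f=(abs(q[...,2]-6)<3)&(abs(q[...,0])<60)&(abs(q[...,1])<40)
A=np.c_[P[f][:,:2]-[.5537,.022],np.ones(f.sum())];k=np.linalg.lstsq(A,P[f][:,2],rcond=None)[0];print("world plane slopes, z (want .062)",k.round(4))
o=sensors.get_obs();print(o["ft_force"],o["tcp_pos"])
E
```

```text
tcp [0.5538 0.0218 0.0679] 17.1833 yaw 103.03 tilt [ 0.0018  0.     -1.    ]
face tool z 6.011206666581559 slopes [-1.4000e-03 -3.0000e-04  6.0535e+00]
tool ((4.487674713134766, 0.09316635131835938), (122.33074951171875, 84.74794006347656), 0.09048676490783691)
world ((549.5101318359375, 20.891616821289062), (122.31580352783203, 84.7249526977539), 12.893917083740234) z 0.06194143986738207
delta tool to base [-4.3  0.1  0. ]
world plane slopes, z (want .062) [ 0.0008 -0.0001  0.062 ]
[-7.06166433  0.64791874 18.7916392 ] [0.55383201 0.02180182 0.06793951]
```

```bash
python3 -c "
from bench import ticket
print(ticket.hand_in())"
```

```text
the job is handed in; nothing more can be done
None
```

The core is seated in the pocket and released. The upper half is on both dowels, pressed flush (top face measured at 62.0 mm, as wanted for closed, with about 23 N of contact), and the job was handed in while holding it shut; no verdict came back.

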